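# Fit the graticule slide and index the magnifier over the open movement

## Task

On the inspection stand, fit the graticule slide fully home into the slot in the front of the magnifier head (its shoulder against the head) while the head is still parked in its hole between the two round movement holders, so that nothing can drop on the open watch movement. Then pull up the lock plunger, slide the head along to the next hole, over the holder on which the movement lies, and let the pin drop fully home there, leaving both holders and the things around where they are. Finish while still holding the plunger's knob, pin engaged: do not let go of it.

Things in the scene. Friction and masses are not known exactly. Their poses are not given: they have to be found in the camera images.
- graticule_slide: loose slide, 45 g: upright black grip (36 long in x, 10 thick in y, 31 high), at x = 18 to 21 mm a steel stop shoulder (32 wide, 14 high), beyond it a flat steel blade along +x with a round glass window (35 long to x = 56, 18 wide, z = 5 to 8 mm; last 6 mm tapered to 10 wide). Origin: centre of the grip's underside, z up. Grasp the grip across its 10 mm, about 25 mm above its underside
- slide_shoulder (a point): middle of the shoulder face from which the blade starts, on the blade's mid plane: 21 mm in x and 6.5 mm up from the origin of graticule_slide; same axes
- slot_mouth (a point): centre of the slot mouth in the front face of the magnifier head (light metal block 40 x 40 x 24 mm), 108 mm above the bench. Axes: x level into the slot, y along the tube to the left, z up. Slot 20.4 wide, 5.2 high, 36 deep; mouth flared to 26 x 10 over the first 6 mm. The slide is home when slide_shoulder meets this point with x axes alike
- lens_axis (a point): lower end of the head's black objective, on the optical axis, 20 mm behind the slot mouth in x, 76 mm above the bench; moves with the head. Above it a black eyepiece, 32 in diameter, stands up to 154 mm
- knob_mid (a point): middle of the plunger's black ribbed pull knob, an upright cylinder 24 in diameter and 28 high on top of the head's sleeve, 90 mm behind the slot mouth. With the pin home its underside is 144.5 mm above the bench, 11 mm over the sleeve, with a metal barrel 21 in diameter under it. Axes as slot_mouth. Grasp it from above
- knob: the same knob, origin at the centre of its underside; it rises with the plunger and travels with the head
- plunger (a joint): lift of the spring plunger in m: 0 pin fully home in a hole, 0.012 fully up (stop). The rounded pin reaches 8 mm into the tube: free above about 0.008, and between holes it rests on the tube at 0.008. The spring pulls it down with about 4 N at 0 and 7 N fully up
- head (a joint): position of the head along the tube in m, positive along +y of slot_mouth (left). Holes at -0.070, -0.035, 0, 0.035 and 0.070; it starts locked at 0. Pin play about 0.8 mm, sliding friction about 1.2 N. The knob sits on the sliding sleeve, so the lifted knob drags the head along
- stand: inspection stand, fixed: grey base bar 262 (y) x 52 (x) x 12 mm, two posts at y = +-109 mm, on them a perforated light metal square tube (25 x 25 mm, 259 long, top at 127.5 mm). Origin: under the middle of the tube at bench height; x away from the robot, y along the tube to the left, z up
- case_holder: round ivory plastic movement holder, 55 in diameter and 27 high, with the bare watch movement lying on it; origin: centre of its underside. It stands within 5 mm of the lens position of one of the two next holes, left or right
- movement: bare brass watch movement, 27 in diameter, 5 high, lying on the holder; origin: centre of its underside
- empty_holder: the second, empty movement holder, same shape and size, under the lens position of the other next hole; origin: centre of its underside
- eye_loupe: black eye loupe, 31 in diameter, 30 high, a bystander standing on the bench; origin: centre of its underside
- glue_tube: half-used metal tube with black cap, 127 mm, a bystander; origin: centre of its underside
Things that resemble listed ones, but are neither listed nor needed, are in the scene too. Leave any green look-alike of the case_holder alone. What is shaped like the graticule_slide but green is not meant.

How it is judged:
By the outcome, as a careful person would: the job done as asked, in the order asked, and still so for the second after the job is handed in, while the arm keeps its last pose, push and grip.
It also fails if it takes over 54 s, if anything falls off the work surface, if the arm or the gripper's body presses on something with over 40 N, if the wrist force passes 120 N, or if a joint passes its speed limit or range.

## Robot

A 6-joint arm with a two-finger parallel gripper is mounted at the origin on a cart in front of the work surface, level with it; the furniture and walls round the work are solid. World frame = base frame: x ahead of the robot, y to its left, z up, the work surface at z = 0. Lengths are in m, angles in degrees, forces in N, time in s.
With the tool pointing down it reaches from about 0.25 to 0.725 m from the base axis. Payload 9.7 kg.
Tool frame: the origin (TCP) lies midway between the tips of the shut fingers; the grasp point (between the pads) lies 19 mm behind it; z points along the fingers, y is the line along which they close (so a half turn about z gives the same grasp; the last joint's range is limited). The gripper opens to 85 mm and grips with 20 to 120 N. Pads are 22 mm wide; open, the fingers measure 114 mm over their backs; the gripper's body (76 mm by 85 mm) begins 54 mm behind the grasp point. The pads swing forward as they close: fully open they stand 13 mm farther back than shut.
Start: joints at [0, 4.979, 10.078, 95.1, 0, 90], TCP at [0.55, -0, 0.231] pointing down, gripper open.
Joint ranges: [-179.16, 179.16], [-48.56, 103.87], [-65.8, 70.77], [-126.05, 130.52], [-82.76, 87.17], [-180, 180]. Speed limits (degrees/s): [127.2, 127.2, 147.25, 180, 180, 180].

## Interface

Orientations are given as [roll, pitch, yaw] about the fixed x, y, z axes, in that order (R = Rz(yaw) Ry(pitch) Rx(roll)).
In Python, from workcell import * gives the robot as it stands.
- The arm moves only by the tool servo_tool, never from a script. Its argument "moves" is a list of rows, each a list of 4 numbers: the shift along the world's x, y, z in parts of the range, where 1.0 means 30 cm, then the turn about the world's z in shares of pi/2 rad (1.0 is pi/2 rad). A call has 1 to 20 rows; each row is the pose to reach, as a shift and turn from the pose commanded when the call began; what a row does not reach only later rows make up. A row lasts 1/12 s, in which the tool goes at most 41.7 mm and 7.16 degrees, less where a joint would pass 70% of its speed; a pose out of reach is approached as far as the arm can. Shift and turn numbers lie between -1 and 1, and a call with a number outside is refused. A call with a gripper value outside its range is refused whole. "claw" is the closure, from 0 (fully open) to 1 (shut), set as the call begins (left out, the last holds). The fingers move at their own pace and stop on an object; "force" is the grip in N (left out, the last holds). Time passes only in rows, so rows that repeat a pose let the fingers close. It gives the time, the measured TCP pose, the force, the opening and the grip force at its end, in the units of the state.
- get_obs(): the state, without advancing time (a new reading comes with each control period).
- camera(name): name is "scene" or "side" or "wrist"; returns the picture (400x640x3 uint8, red, green, blue); there is no depth.
- get_calibration(name): a dict with "fx", "fy", "cx", "cy" (pixels), "k1" (the pictures are not rectified: a ray, as slopes to the right and down, at radius r is drawn at 1 + k1 r^2 times it, then the intrinsics apply), "rvec" (rotation vector, rad) and "tvec" (3), from world to camera coordinates, as OpenCV has them; the wrist camera has in their place "tool_from_camera" (4x4, takes a point from camera to tool coordinates, whose origin is the TCP and whose axes are the flange's). Camera axes: x right, y down, z forward; pixel columns grow to the right and rows downward; lengths in m; the calibration is good to about 2 mm. A picture is of the moment at which its call begins: read the wrist's pose just before it. get_calibration takes no time and is no camera call.
- job_done(): hands the job in; it is judged then, once.
The state is a dict: "time": time; "q": joint angles; "qd": joint speeds; "joint_efforts": joint torques, N m; "ee_pos": TCP position; "tcp_rot": TCP orientation; "wrist_force": force on the tool from outside, world axes, zero at the start; "torque": the same for the moment, N m; "opening": finger opening in m; "grasp_force": force on a finger pad.
Only numpy, scipy, OpenCV 4.12 (cv2) and the standard library are available. Lean on these libraries where they do the work, as an engineer would, in place of code of your own. Each camera call takes 0.05 s, during which the arm holds its last target. There are 200 camera calls.

## Working session

There is one attempt and no reset: what is moved stays moved. The work goes in short steps, Python scripts to look and compute and a tool call to move; the robot and the scene stay as the last step left them, time stands still between calls to the robot, and variables do not carry over. Pictures are saved under pics/ and viewed, at most 10 in all, crops included, and the job is handed in when it is done.

Besides the shell and the picture viewer there is one more tool, called after "Request:" by a JSON object that holds its "name" and its "arguments", one argument or row to a line. servo_tool: Moves the arm, as the interface text tells. Its arguments: {"type":"object","properties":{"moves":{"type":"array","items":{"type":"array","items":{"type":"number"}}},"claw":{"type":"number"},"force":{"type":"number"}},"required":["moves"]}

```bash
mkdir -p pics; ls
python3 - <<'E'
from workcell import *
import cv2,numpy as np
o=get_obs();print(o)
for n in ["scene","side","wrist"]:
    im=camera(n);cv2.imwrite(f"pics/{n}0.png",im[:,:,::-1]);print(n,get_calibration(n))
E
```

```text
pics
{'time': 0.0, 'q': array([ 5.54755969e-04,  5.01036564e+00,  1.00339451e+01,  9.51001778e+01,
       -6.38784744e-04,  9.00014799e+01]), 'qd': array([-0.0570114 , -0.0150345 ,  0.04957471,  0.01354153, -0.12244161,
        0.02141738]), 'joint_efforts': array([ 7.68234549e-04, -5.20392072e+01,  4.64802504e+01,  1.63646933e-02,
        2.23589603e-05, -6.77332673e-05]), 'ee_pos': array([5.49761947e-01, 2.14553446e-06, 2.30585565e-01]), 'tcp_rot': array([-1.79923402e+02,  6.40762643e-04,  8.99990757e+01]), 'wrist_force': array([0.03208693, 0.46630184, 0.98819658]), 'torque': array([ 0.05811029, -0.02432628,  0.03487934]), 'grasp_force': 0.0, 'opening': 0.0856126181895294}
scene {'fx': 362.38240000352806, 'fy': 362.38240000352806, 'cx': 325.5279912185146, 'cy': 195.2504968742967, 'k1': -0.05434976472221589, 'rvec': array([ 0.57369689, -2.41086479,  1.44985904]), 'tvec': array([0.42036783, 0.27394865, 0.70059305])}
side {'fx': 361.5796570760298, 'fy': 361.5796570760298, 'cx': 320.2848035366379, 'cy': 194.41802485316336, 'k1': -0.03210867887318657, 'rvec': array([ 2.13998965, -0.57883179,  0.31353066]), 'tvec': array([-0.49858016,  0.21717017,  0.75304529])}
wrist {'fx': 301.95881678392647, 'fy': 301.95881678392647, 'cx': 314.6713469066373, 'cy': 197.2619727076652, 'k1': -0.016211666657558292, 'tool_from_camera': array([[-9.04680060e-04, -9.55118589e-01, -2.96222319e-01,
         7.55650317e-02],
       [ 9.99999549e-01, -7.78436528e-04, -5.44119883e-04,
        -2.50658985e-04],
       [ 2.89108741e-04, -2.96222678e-01,  9.55118862e-01,
        -1.43224650e-01],
       [ 0.00000000e+00,  0.00000000e+00,  0.00000000e+00,
         1.00000000e+00]])}
```

View pics/scene0.png

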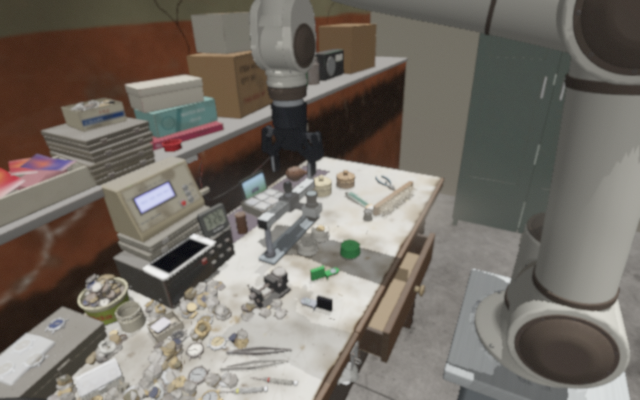

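View pics/side0.png

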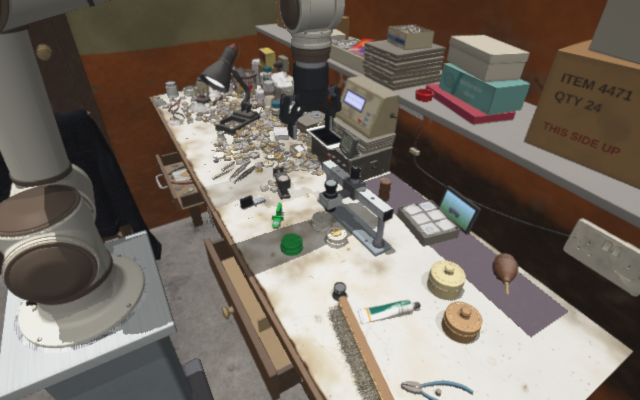

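View pics/wrist0.png

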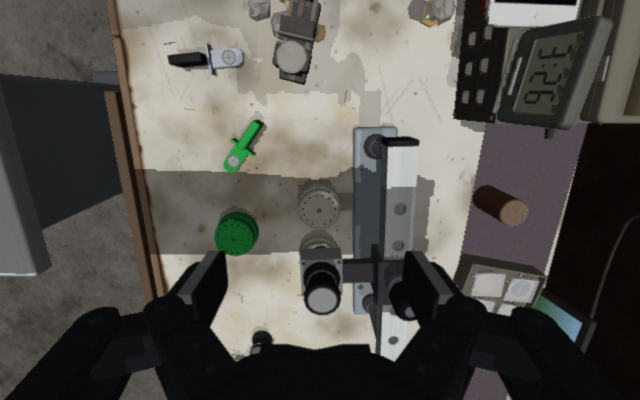

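The wrist picture has world +x to the right and +y up. The steel slide is at about (205,57) and its green look-alike at (243,147). The eyepiece is at (322,290), an empty holder at (319,205), and the tube runs along columns 385-418. In the side picture the movement shows at about (337,237) and the grey holder at (322,218).

```bash
cat > h.py <<'E'
from workcell import *
import cv2,numpy as np
from scipy.spatial.transform import Rotation as R
def cam(n,o):
    c=get_calibration(n);K=np.array([[c['fx'],0,c['cx']],[0,c['fy'],c['cy']],[0,0,1]]);D=np.array([c['k1'],0,0,0,0.])
    if n=='wrist':
        T=np.eye(4);T[:3,:3]=R.from_euler('xyz',o['tcp_rot'],degrees=True).as_matrix();T[:3,3]=o['ee_pos']
        W=T@c['tool_from_camera']
    else:
        V=np.eye(4);V[:3,:3]=cv2.Rodrigues(c['rvec'])[0];V[:3,3]=c['tvec'];W=np.linalg.inv(V)
    return K,D,W
def ray(C,p):
    K,D,W=C;u=cv2.undistortPoints(np.array([[p]],float),K,D)[0,0]
    d=W[:3,:3]@np.r_[u,1];return W[:3,3],d/np.linalg.norm(d)
def plane(C,p,z):
    a,d=ray(C,p);return a+d*(z-a[2])/d[2]
def tri(rs):
    A=sum(np.eye(3)-np.outer(d,d) for a,d in rs);b=sum((np.eye(3)-np.outer(d,d))@a for a,d in rs)
    x=np.linalg.solve(A,b);return x,[np.linalg.norm(np.cross(x-a,d)) for a,d in rs]
def proj(C,X):
    K,D,W=C;V=np.linalg.inv(W);return cv2.projectPoints(np.array(X,float).reshape(-1,1,3),cv2.Rodrigues(V[:3,:3])[0],V[:3,3],K,D)[0][:,0]
E
python3 - <<'E'
from h import *
w=cv2.imread('pics/wrist0.png');s=cv2.imread('pics/side0.png')
cv2.imwrite('pics/wc.png',cv2.resize(w[20:340,150:450],None,fx=1.85,fy=1.85,interpolation=2))
cv2.imwrite('pics/sc.png',cv2.resize(s[150:270,230:400],None,fx=4.7,fy=4.7,interpolation=2))
np.set_printoptions(precision=4,suppress=True)
o=get_obs();C=cam('wrist',o);S=cam('side',o);print(S[2][:3,3],cam('scene',o)[2][:3,3])
for n,p,z in [('grip top?',(187,58),.031),('blade tip',(243,58),.0065),('holder',(319,205),.027),('eyep',(322,298),.154),('tube far left',(400,140),.1275),('tube far',(397,340),.1275)]: print(n,plane(C,p,z),proj(S,plane(C,p,z)))
for n,p,z in [('mov',(337,237),.03),('hold',(322,218),.027)]: print(n,plane(S,p,z))
E
```

```text
[ 0.1758 -0.6641  0.6252] [0.1295 0.6258 0.5781]
grip top? [0.4157 0.1219 0.031 ] [[246.5625 197.7323]]
blade tip [0.4691 0.1248 0.0065] [[264.7194 198.5933]]
holder [ 0.5544 -0.0419  0.027 ] [[320.2647 215.8639]]
eyep [ 0.5555 -0.0826  0.154 ] [[330.388  183.0186]]
tube far left [0.6183 0.0475 0.1275] [[324.2706 160.9854]]
tube far [ 0.6321 -0.1514  0.1275] [[373.7    197.8458]]
mov [ 0.5467 -0.134   0.03  ]
hold [ 0.5539 -0.0516  0.027 ]
```

View pics/wc.png

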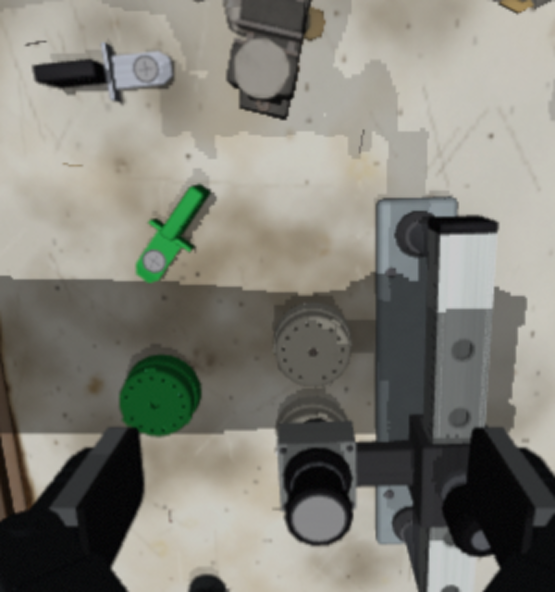

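View pics/sc.png

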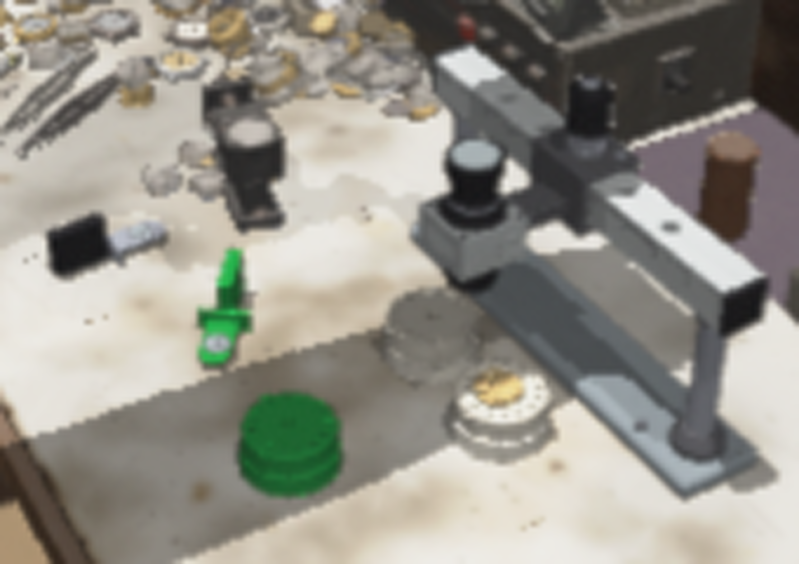

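The movement lies on the right (-y) holder, so the head has to go to -0.035. The slide lies with its blade roughly along +x. Next I hover over it with the camera on the robot side.

The rows are not in the units I measure in: shifts go in shares of 30 cm and turns go in shares of pi/2 rad. I convert before sending: -13.4 cm is -0.4467, 12.2 cm is 0.4067, 1.57 rad is 0.9995.

Request:
{"name": "servo_tool", "arguments": {
  "moves": [
    [-0.0667, 0.05, -0.0333, 0.0764],
    [-0.1333, 0.1167, -0.0667, 0.1528],
    [-0.2, 0.1833, -0.1, 0.2292],
    [-0.2667, 0.25, -0.1333, 0.3056],
    [-0.3333, 0.3167, -0.1667, 0.382],
    [-0.4, 0.3667, -0.2, 0.4584],
    [-0.4467, 0.4067, -0.2333, 0.5348],
    [-0.4467, 0.4067, -0.2667, 0.6112],
    [-0.4467, 0.4067, -0.2667, 0.6875],
    [-0.4467, 0.4067, -0.2667, 0.7639],
    [-0.4467, 0.4067, -0.2667, 0.8403],
    [-0.4467, 0.4067, -0.2667, 0.9167],
    [-0.4467, 0.4067, -0.2667, 0.9995],
    [-0.4467, 0.4067, -0.2667, 0.9995],
    [-0.4467, 0.4067, -0.2667, 0.9995]
  ],
  "claw": 0.35,
  "force": 40
}}

```text
time: 1.4
ee_pos: [0.4159, 0.122, 0.1511]
tcp_rot: [-180.0, -0.0, 179.8]
wrist_force: [0.9, 0.4, 0.3]
opening: 0.055
grasp_force: 0.0
```

Run:
```python
from h import *
o=get_obs();print(o['time'],o['ee_pos'],o['tcp_rot'],o['q'],o['opening'],o['wrist_force'])
im=camera('wrist')[:,:,::-1];cv2.imwrite('pics/w1.png',im);np.save('w1.npy',np.r_[o['ee_pos'],o['tcp_rot']])
```

```text
1.4 [0.41587831 0.12196611 0.15110976] [-1.79994696e+02 -1.91638049e-02  1.79756553e+02] [ 1.63447624e+01 -1.18723857e+01 -1.48285554e+01  8.70637108e+01
  3.87646661e-04  1.65882087e+01] 0.05500622716379824 [0.93070289 0.43895007 0.34146456]
```

View pics/w1.png

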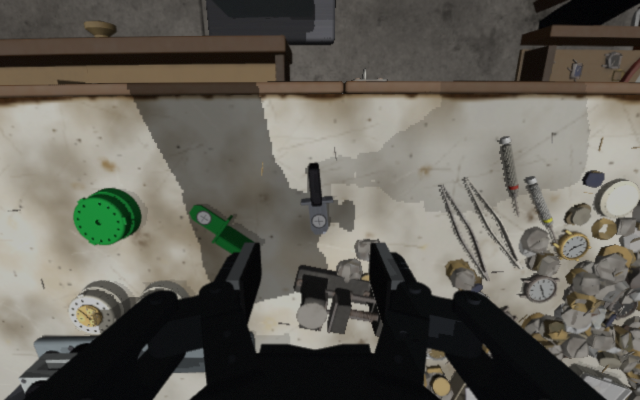

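The wrist view now has -x up and +y to the right. The grip spans (308-321, 163-205) and the blade window is at (319,221). The movement on its holder is at (90,315).

Run:
```python
from h import *
np.set_printoptions(precision=4,suppress=True)
v=np.load('w1.npy');C1=cam('wrist',dict(ee_pos=v[:3],tcp_rot=v[3:]))
C0=cam('wrist',dict(ee_pos=[.54976,0,.23059],tcp_rot=[-179.923,0,89.999]));S=cam('side',{})
def blk(f,x0,x1,y0,y1,t):
    g=cv2.imread(f).max(2)[y0:y1,x0:x1];m=(g<t).astype(np.uint8)
    n,l,st,ce=cv2.connectedComponentsWithStats(m);k=1+st[1:,4].argmax();c=cv2.findContours((l==k).astype(np.uint8),0,1)[0][0]
    r=cv2.boxPoints(cv2.minAreaRect(c))+[x0,y0];print(f,st[k],ce[k]+[x0,y0]);return r
for f,C,b in [('pics/w1.png',C1,(295,335,150,215,35)),('pics/wrist0.png',C0,(155,215,35,80,35)),('pics/side0.png',S,(230,275,180,220,35))]:
    r=blk(f,*b);print(r); 
    for p in r: print('  z31',plane(C,p,.031)[:2],'z0',plane(C,p,0)[:2])
im=cv2.imread('pics/w1.png')
print(im[155:240:3,300:336].max(2)[:, ::2])
# glass window / tip
for a in [(319,221),(319,230)]: print(plane(C1,a,.008))
```

```text
pics/w1.png [ 14  14  13  42 413] [314.6538 184.9322]
[[308.4124 164.0722]
 [319.4804 163.5691]
 [321.3588 204.8928]
 [310.2907 205.3959]]
  z31 [0.3908 0.1164] z0 [0.3968 0.1157]
  z31 [0.3904 0.1262] z0 [0.3963 0.1266]
  z31 [0.4289 0.1279] z0 [0.4394 0.1286]
  z31 [0.4293 0.1177] z0 [0.4399 0.1172]
pics/wrist0.png [ 16  18  36  14 201] [192.3134  61.8259]
[[170.1846  56.4769]
 [205.1385  52.1077]
 [206.6154  63.9231]
 [171.6615  68.2923]]
  z31 [0.3983 0.1239] z0 [0.3846 0.1283]
  z31 [0.4355 0.1278] z0 [0.4251 0.1325]
  z31 [0.4359 0.1164] z0 [0.4256 0.1201]
  z31 [0.3983 0.1124] z0 [0.3846 0.1157]
pics/side0.png [11 18 11  9 69] [246.2319 202.1884]
[[240.2 200.6]
 [249.8 197.4]
 [251.9 203.7]
 [242.3 206.9]]
  z31 [0.3958 0.1181] z0 [0.4073 0.1589]
  z31 [0.424  0.1189] z0 [0.4369 0.1598]
  z31 [0.4182 0.0894] z0 [0.4309 0.1287]
  z31 [0.3908 0.0889] z0 [0.402  0.1282]
[[181 181 181 181 182 182 183 183 182 183 182 181 181 182 183 182 181 171]
 [181 181 181 179 170 148 171 181 181 181 181 180 181 176 175 161 156 153]
 [181 180 180 179 179 176 177 170 165 172 172 158 157 154 155 1
[... 1308 characters left out ...]
  85  85  70  87  99  93  73  76  87  71  89  87  87]
 [ 88  85  85  85  86  83  67 122 127 110 126 127 103  78  69  69  88  87]
 [ 85  83  82  82  83  82  86 115 105  91 100 105 121  73  70  69  88  91]
 [ 83  81  81  81  83  81  68 113 126 123 119 125  90  83  71 121 143 147]
 [ 83  82  80  81  80  81  85  78  69  84  77  74  83  86 117 156 157 160]
 [ 85  82  82  81  81  81  83  83  83  85  83  86  84  93 156 162 162 165]
 [ 86  84  84  82  82  82  82  80  83  85  83 105 143 159 161 162 164 169]
 [ 89  88  87  86  85  85  87  87  87  91 120 161 160 164 166 168 170 172]
 [ 91  90  90  90  90  89  91  91  91 101 162 164 167 168 170 171 172 175]]
[0.4539 0.126  0.008 ]
[0.4639 0.126  0.008 ]
```

Run:
```python
from h import *
np.set_printoptions(precision=4,suppress=True)
v=np.load('w1.npy');C1=cam('wrist',dict(ee_pos=v[:3],tcp_rot=v[3:]))
C0=cam('wrist',dict(ee_pos=[.54976,0,.23059],tcp_rot=[-179.923,0,89.999]));S=cam('side',{})
w=lambda p:(p[0]/1.85+150,p[1]/1.85+20)
s=lambda p:(p[0]/4.7+230,p[1]/4.7+150)
def T(n,*L): print(n,*tri([ray(c,p) for c,p in L]))
T('window',(C1,(319.2,221)),(C0,w((146,69))))
T('grip top front mid',(C1,(314,169.5)),(S,s((77,228))))
T('eyep',(C0,w((318,520))),(S,s((473,155))))
T('mov',(C1,(90,315)),(S,s((497,388))))
T('tubeL front',(C0,w((440,235))),(S,s((438,63))))
T('tubeL back',(C0,w((495,232))),(S,s((475,46))))
for p in [(722,300),(765,278),(438,63),(475,46)]: print(plane(S,s(p),.1275))
print('knobtop',plane(S,s((592,82)),.1725))
```

```text
window [0.4539 0.126  0.008 ] [np.float64(0.00017581774433593982), np.float64(0.000175817744335974)]
grip top front mid [0.4052 0.1201 0.0291] [np.float64(0.008993024649326505), np.float64(0.008993024649326525)]
eyep [ 0.5554 -0.0842  0.1552] [np.float64(0.00018889827435540117), np.float64(0.0001888982743556234)]
mov [ 0.5529 -0.118   0.0284] [np.float64(0.000635642222387386), np.float64(0.000635642222387427)]
tubeL front [0.6104 0.0416 0.1251] [np.float64(0.0009022781849186571), np.float64(0.0009022781849185143)]
tubeL back [0.6348 0.043  0.128 ] [np.float64(0.0019341838699012757), np.float64(0.0019341838699011315)]
[ 0.6149 -0.2093  0.1275]
[ 0.6432 -0.2064  0.1275]
[0.6094 0.0382 0.1275]
[0.6376 0.044  0.1275]
knobtop [ 0.6286 -0.0794  0.1725]
```

To row units: -14.4 cm is -0.48, -13 cm is -0.4333, 0.09 rad is 0.0573.

Request:
{"name": "servo_tool", "arguments": {
  "moves": [
    [-0.005, 0, -0.1333, 0.0573],
    [-0.005, 0, -0.2667, 0.0573],
    [-0.005, 0, -0.3667, 0.0573],
    [-0.005, 0, -0.4333, 0.0573],
    [-0.005, 0, -0.48, 0.0573],
    [-0.005, 0, -0.48, 0.0573],
    [-0.005, 0, -0.48, 0.0573]
  ]
}}

```text
time: 2.03
ee_pos: [0.4141, 0.1219, 0.0071]
tcp_rot: [-180.0, -0.1, -175.0]
wrist_force: [0.3, -0.3, 0.7]
opening: 0.0553
grasp_force: 0.0
```

Request:
{"name": "servo_tool", "arguments": {
  "moves": [
    [0, 0, 0, 0],
    [0, 0, 0, 0],
    [0, 0, 0, 0],
    [0, 0, 0, 0],
    [0, 0, 0, 0],
    [0, 0, 0, 0],
    [0, 0, 0, 0],
    [0, 0, 0, 0]
  ],
  "claw": 1,
  "force": 50
}}

```text
time: 2.7
ee_pos: [0.4152, 0.1222, 0.0084]
tcp_rot: [180.0, 0.1, -174.9]
wrist_force: [-1.1, -0.4, 6.1]
opening: 0.0088
grasp_force: 49.5
```

To row units: -20.7 cm is -0.69, 10.3 cm is 0.3433, -0.045 rad is -0.0286.

Request:
{"name": "servo_tool", "arguments": {
  "moves": [
    [0, 0, 0.05, 0],
    [0, 0, 0.1333, 0],
    [0, 0, 0.2333, -0.0127],
    [0.0167, -0.0833, 0.3433, -0.0286],
    [0.0333, -0.2, 0.3433, -0.0286],
    [0.05, -0.3167, 0.3433, -0.0286],
    [0.0667, -0.4333, 0.3433, -0.0286],
    [0.0833, -0.55, 0.3433, -0.0286],
    [0.1, -0.6333, 0.3433, -0.0286],
    [0.1167, -0.6833, 0.3433, -0.0286],
    [0.1167, -0.69, 0.3433, -0.0286],
    [0.1167, -0.69, 0.3433, -0.0286],
    [0.1167, -0.69, 0.3433, -0.0286],
    [0.1167, -0.69, 0.3433, -0.0286]
  ]
}}

```text
time: 3.87
ee_pos: [0.4493, -0.0841, 0.1103]
tcp_rot: [180.0, -0.0, -177.4]
wrist_force: [0.6, 1.1, -0.7]
opening: 0.0091
grasp_force: 48.9
```

Run:
```python
from h import *
o=get_obs();print(o['time'],o['ee_pos'],o['tcp_rot'],o['opening'],o['wrist_force'])
im=camera('wrist')[:,:,::-1];cv2.imwrite('pics/w2.png',im);np.save('w2.npy',np.r_[o['ee_pos'],o['tcp_rot']])
s=camera('side')[:,:,::-1];cv2.imwrite('pics/s2.png',s)
a=cv2.resize(im[120:370,200:440],None,fx=2.4,fy=2.4,interpolation=2)
cv2.imwrite('pics/w2c.png',a)
```

```text
3.8667 [ 0.44933809 -0.08412017  0.11034913] [ 1.79988961e+02 -2.60886291e-03 -1.77412523e+02] 0.009126989561488212 [ 0.64001589  1.0863107  -0.72806505]
```

View pics/w2c.png

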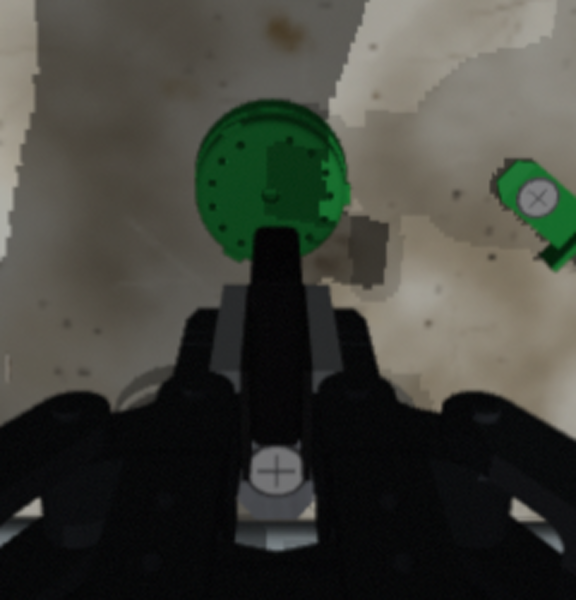

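The slide is held straight, with its window at crop (276,470). The slot itself is hidden by the gripper, so I'll use one montage of the enlarged start wrist view and the current side view.

Run:
```python
from h import *
a=cv2.resize(cv2.imread('pics/wrist0.png')[240:325,290:430],(700,425),interpolation=2)[:, :400]
a=cv2.resize(cv2.imread('pics/wrist0.png')[238:338,290:356],(396,600),interpolation=2)
b=cv2.resize(cv2.imread('pics/s2.png')[150:250,285:352],(402,600),interpolation=2)
cv2.imwrite('pics/m.png',np.hstack([a,b]))
```

```text
(no output)
```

View pics/m.png

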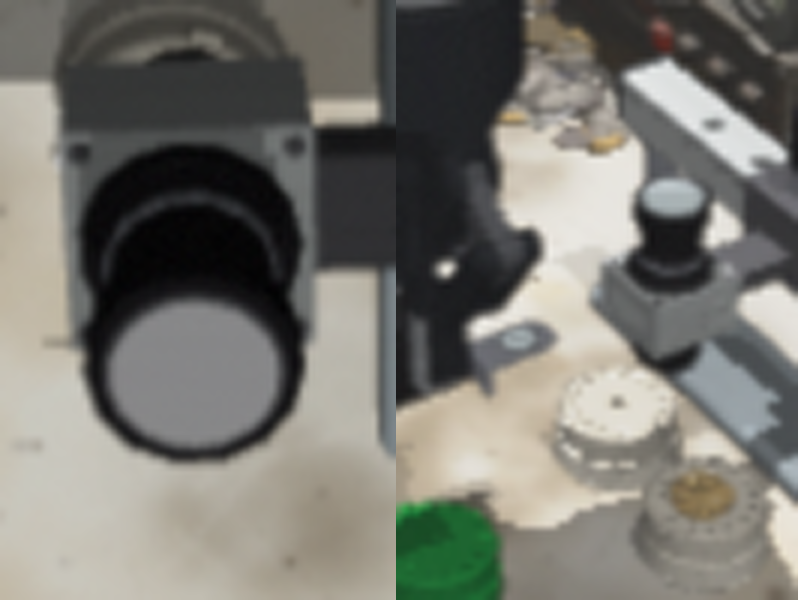

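Run:
```python
from h import *
np.set_printoptions(precision=4,suppress=True)
v=np.load('w2.npy');C2=cam('wrist',dict(ee_pos=v[:3],tcp_rot=v[3:]))
C0=cam('wrist',dict(ee_pos=[.54976,0,.23059],tcp_rot=[-179.923,0,89.999]));S=cam('side',{})
l=lambda p:(290+p[0]/6-.4,238+p[1]/6-.4)
r=lambda p:(285+(p[0]-396)/6-.4,150+p[1]/6-.4)
def T(n,*L): print(n,*tri([ray(c,p) for c,p in L]))
T('window',(C2,(314.8,315.6)),(S,r((517,338))))
for p in [(62,133),(312,128),(78,343),(312,340)]: print('top corner',plane(C0,l(p),.12))
for p in [(62,62),(305,60)]: print('+y lower/upper?',plane(C0,l(p),.096))
print('glass',plane(C0,l((195,372)),.154)); T('glass',(C0,l((195,372))),(S,r((673,197))))
for n,p,z in [('topcorner -x-y',(660,298),.12),('-x+y',(600,262),.12),('+x-y',(740,288),.12),('-x-y bottom',(660,357),.096),('tubeL front',(625,78),.1275),('tubeL back',(668,57),.1275)]: print(n,plane(S,r(p),z))
T('emptyholder',(C0,(150+312/1.85,20+351/1.85)),(S,r((618,402))));print('mov',plane(S,r((703,495)),.032))
# tube edges from wrist0: bright tube columns by row
g=cv2.imread('pics/wrist0.png').max(2)
for y in (150,165,180,190,205,220,235): 
    d=np.diff(g[y,375:430].astype(int)); i=d.argmax();j=d.argmin();print(y,375+i+.5,375+j+.5,plane(C0,(375+i+.5,y),.1275)[:2],plane(C0,(375+j+.5,y),.1275)[:2])
```

```text
window [ 0.487  -0.0824  0.1124] [np.float64(0.000539707912632765), np.float64(0.0005397079126328532)]
top corner [ 0.5356 -0.0643  0.12  ]
top corner [ 0.5747 -0.0634  0.12  ]
top corner [ 0.5376 -0.1027  0.12  ]
top corner [ 0.5757 -0.1022  0.12  ]
+y lower/upper? [ 0.5344 -0.0641  0.096 ]
+y lower/upper? [ 0.5756 -0.0637  0.096 ]
glass [ 0.5558 -0.0836  0.154 ]
glass [ 0.556  -0.0827  0.1555] [np.float64(0.00032688053061355346), np.float64(0.0003268805306135262)]
topcorner -x-y [ 0.5436 -0.0958  0.12  ]
-x+y [ 0.5354 -0.0637  0.12  ]
+x-y [ 0.5743 -0.1058  0.12  ]
-x-y bottom [ 0.5406 -0.1018  0.096 ]
tubeL front [0.6105 0.0423 0.1275]
tubeL back [0.6369 0.0486 0.1275]
emptyholder [ 0.5546 -0.0473  0.0282] [np.float64(0.0005317792500688659), np.float64(0.00053177925006898)]
mov [ 0.5523 -0.1196  0.032 ]
150 387.5 378.5 [0.6089 0.0399] [0.6016 0.0399]
165 386.5 375.5 [0.6089 0.0275] [0.5998 0.0275]
180 386.5 416.5 [0.6098 0.0147] [0.6351 0.0147]
190 386.5 379.5 [0.6104 0.006 ] [0.6045 0.006 ]
205 385.5 414.5 [ 0.6105 -0.0074] [ 0.6355 -0.0074]
220 427.5 378.5 [ 0.6483 -0.0213] [ 0.6053 -0.0213]
235 384.5 378.5 [ 0.6115 -0.0356] [ 0.6062 -0.0356]
```

To row units: 3.9 cm is 0.13, 2.5 cm is 0.0833, -0.012 rad is -0.0076.

Request:
{"name": "servo_tool", "arguments": {
  "moves": [
    [0, -0.005, 0, -0.0076],
    [0.0167, -0.0097, -0.0023, -0.0076],
    [0.0333, -0.009, -0.0023, -0.0076],
    [0.0667, -0.008, -0.0023, -0.0076],
    [0.0833, -0.007, -0.0023, -0.0076],
    [0.1, -0.0063, -0.0023, -0.0076],
    [0.11, -0.006, -0.0023, -0.0076],
    [0.12, -0.0057, -0.0023, -0.0076],
    [0.13, -0.0053, -0.0023, -0.0076],
    [0.13, -0.0053, -0.0023, -0.0076],
    [0.13, -0.0053, -0.0023, -0.0076]
  ]
}}

```text
time: 4.88
ee_pos: [0.4885, -0.0866, 0.1095]
tcp_rot: [180.0, -0.0, -178.2]
wrist_force: [-0.9, 0.6, -0.1]
opening: 0.0087
grasp_force: 48.9
```

To row units: 1.3 cm is 0.0433, 0.09 cm is 0.003.

Request:
{"name": "servo_tool", "arguments": {
  "moves": [
    [0.0033, 0.003, 0, 0],
    [0.01, 0.0033, 0, 0],
    [0.0167, 0.0037, 0, 0],
    [0.0233, 0.0037, 0, 0],
    [0.03, 0.004, 0, 0],
    [0.0367, 0.0043, 0, 0],
    [0.0433, 0.0043, 0, 0],
    [0.0433, 0.0043, 0, 0]
  ]
}}

```text
time: 5.55
ee_pos: [0.5018, -0.0853, 0.1095]
tcp_rot: [-180.0, 0.0, -178.2]
wrist_force: [-0.7, -0.2, -1.2]
opening: 0.0088
grasp_force: 48.9
```

To row units: 1.3 cm is 0.0433, 1.2 cm is 0.04.

Request:
{"name": "servo_tool", "arguments": {
  "moves": [
    [0.01, 0.0003, 0, 0],
    [0.02, 0.0007, 0, 0],
    [0.03, 0.001, 0, 0],
    [0.0367, 0.0013, 0, 0],
    [0.04, 0.0013, 0, 0],
    [0.0433, 0.0013, 0, 0],
    [0.0433, 0.0013, 0, 0]
  ]
}}

```text
time: 6.13
ee_pos: [0.5146, -0.0849, 0.1095]
tcp_rot: [180.0, -0.0, -178.2]
wrist_force: [-0.1, -0.2, -0.7]
opening: 0.009
grasp_force: 48.9
```

To row units: 0.24 cm is 0.008, 0.18 cm is 0.006.

Request:
{"name": "servo_tool", "arguments": {
  "moves": [
    [0.002, 0, 0, 0],
    [0.004, 0, 0, 0],
    [0.006, 0, 0, 0],
    [0.008, 0.0003, 0, 0],
    [0.008, 0.0003, 0, 0]
  ]
}}

```text
time: 6.55
ee_pos: [0.517, -0.0848, 0.1096]
tcp_rot: [-180.0, 0.0, -178.2]
wrist_force: [-1.2, -0.3, -0.0]
opening: 0.009
grasp_force: 48.9
```

Request:
{"name": "servo_tool", "arguments": {
  "moves": [
    [0.002, 0, 0, 0],
    [0.004, 0, 0, 0],
    [0.006, 0, 0, 0],
    [0.008, 0.0003, 0, 0],
    [0.008, 0.0003, 0, 0]
  ]
}}

```text
time: 6.97
ee_pos: [0.5173, -0.0848, 0.1096]
tcp_rot: [-180.0, -0.2, -178.2]
wrist_force: [-12.4, -1.1, 6.2]
opening: 0.0092
grasp_force: 49.8
```

Run:
```python
from h import *
s=camera('side')[:,:,::-1];cv2.imwrite('pics/s3.png',s)
o=get_obs();w=camera('wrist')[:,:,::-1];cv2.imwrite('pics/w3.png',w)
a=cv2.resize(s[150:250,290:352],(496,800),interpolation=2)[:600]
b=cv2.resize(w[220:400,260:370],(300,491),interpolation=2);b=np.vstack([b,np.zeros((109,300,3),np.uint8)])
cv2.imwrite('pics/m3.png',np.hstack([a,b]))
```

```text
(no output)
```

View pics/m3.png

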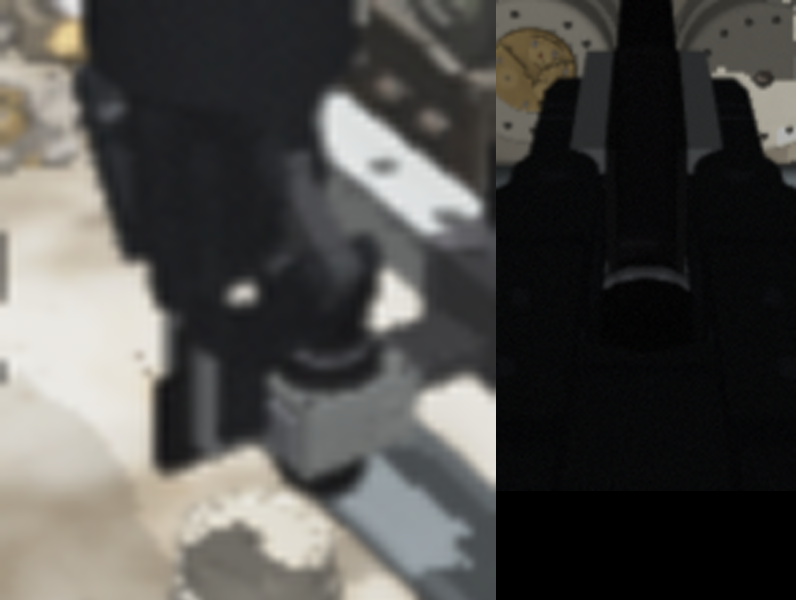

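The blade has gone into the head and the shoulder meets the front face, with 12 N of contact at about the expected x. I push once more, relax, then open.

Request:
{"name": "servo_tool", "arguments": {
  "moves": [
    [0.0027, 0, 0, 0],
    [0.004, 0, 0, 0],
    [0.004, 0, 0, 0],
    [0.004, 0, 0, 0]
  ]
}}

```text
time: 7.4
ee_pos: [0.5174, -0.0848, 0.1096]
tcp_rot: [-180.0, -0.4, -178.2]
wrist_force: [-18.9, -1.4, 10.3]
opening: 0.0089
grasp_force: 50.2
```

To row units: -0.29 cm is -0.0097, -0.15 cm is -0.005.

Request:
{"name": "servo_tool", "arguments": {
  "moves": [
    [-0.005, 0, 0, 0],
    [-0.0097, 0, 0, 0],
    [-0.0097, 0, 0, 0]
  ]
}}

```text
time: 7.65
ee_pos: [0.5172, -0.0847, 0.1096]
tcp_rot: [-180.0, -0.0, -178.2]
wrist_force: [-3.7, -0.4, 0.9]
opening: 0.0088
grasp_force: 48.9
```

Request:
{"name": "servo_tool", "arguments": {
  "moves": [
    [0, 0, 0, 0],
    [0, 0, 0, 0],
    [0, 0, 0, 0],
    [0, 0, 0, 0],
    [0, 0, 0, 0],
    [0, 0, 0, 0]
  ],
  "claw": 0.6
}}

```text
time: 8.15
ee_pos: [0.5177, -0.0847, 0.1096]
tcp_rot: [-180.0, 0.0, -178.2]
wrist_force: [-0.1, 0.5, -0.0]
opening: 0.0343
grasp_force: 0.0
```

To row units: 12 cm is 0.4, 10.8 cm is 0.36.

Request:
{"name": "servo_tool", "arguments": {
  "moves": [
    [0, 0, 0.0333, 0],
    [0, 0, 0.1, 0],
    [0, 0, 0.2, 0],
    [0, 0, 0.3, 0],
    [0, 0.0033, 0.4, 0],
    [0.0667, 0.0067, 0.4, 0],
    [0.1667, 0.01, 0.4, 0],
    [0.2667, 0.0117, 0.4, 0],
    [0.3333, 0.0117, 0.4, 0],
    [0.36, 0.0117, 0.4, 0],
    [0.36, 0.0117, 0.4, 0],
    [0.36, 0.0117, 0.4, 0],
    [0.36, 0.0117, 0.4, 0]
  ],
  "claw": 0.3
}}

```text
time: 9.23
ee_pos: [0.625, -0.0812, 0.2302]
tcp_rot: [-180.0, 0.0, -178.2]
wrist_force: [-1.0, 1.0, 0.1]
opening: 0.0599
grasp_force: 0.0
```

Run:
```python
from h import *
o=get_obs();print(o['time'],o['ee_pos'],o['tcp_rot'],o['opening'],o['wrist_force'],o['q'])
im=camera('wrist')[:,:,::-1];cv2.imwrite('pics/w4.png',im);np.save('w4.npy',np.r_[o['ee_pos'],o['tcp_rot']])
s=camera('side')[:,:,::-1];cv2.imwrite('pics/s4.png',s)
a=cv2.resize(im[40:340,200:430],(460,600),interpolation=2)
b=cv2.resize(s[150:250,290:346],(336,600),interpolation=2)
cv2.imwrite('pics/m4.png',np.hstack([a,b]))
```

```text
9.2333 [ 0.62503839 -0.08120717  0.23015354] [-1.79998450e+02  8.28023534e-03 -1.78158273e+02] 0.05985918197065352 [-0.98952765  0.97879918  0.09785365] [-7.40251138e+00  1.64879177e+01  2.32154969e+01  9.67191575e+01
 -1.99706403e-04 -9.24423816e+00]
```

View pics/m4.png

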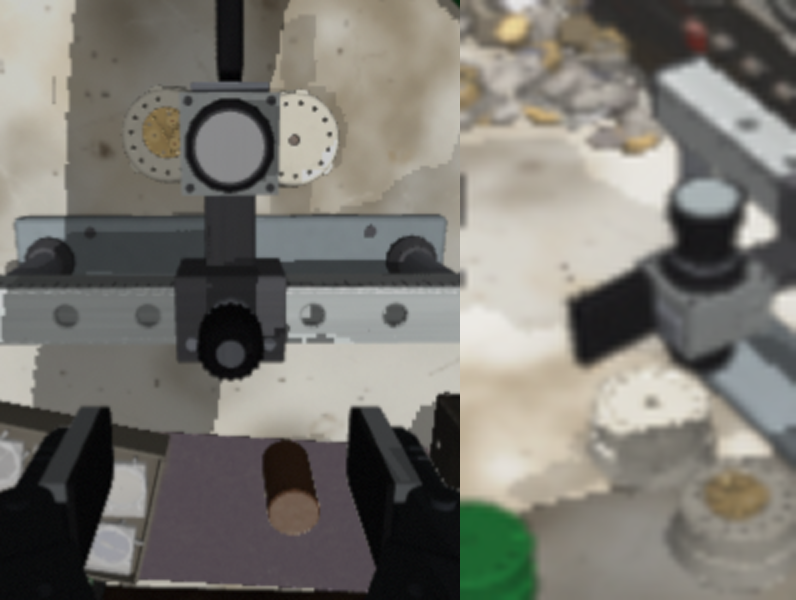

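The slide sits home with its shoulder against the head, and both holders are undisturbed. The knob top is at w4 pixel (315.5,216.5).

Run:
```python
from h import *
np.set_printoptions(precision=4,suppress=True)
v=np.load('w4.npy');C=cam('wrist',dict(ee_pos=v[:3],tcp_rot=v[3:]));S=cam('side',{})
m=lambda p:(200+p[0]/2-.25,40+p[1]/2-.25)
print(tri([ray(C,m((231,353))),ray(S,(230+592/4.7,150+80/4.7))]))
print('knob top',plane(C,m((231,353)),.1725))
for p in [(66,314),(148,314),(313,314),(395,314)]: print('hole',plane(C,m(p),.1275))
print('eyep',plane(C,m((230,146)),.154))
```

```text
(array([ 0.6256, -0.0814,  0.1753]), [np.float64(0.0011728082374810624), np.float64(0.0011728082374811912)])
knob top [ 0.6255 -0.0809  0.1725]
hole [ 0.6271 -0.1512  0.1275]
hole [ 0.626  -0.1162  0.1275]
hole [ 0.6238 -0.0459  0.1275]
hole [ 0.6227 -0.0109  0.1275]
eyep [ 0.5552 -0.0835  0.154 ]
```

To row units: -8.9 cm is -0.2967, 0.05 cm is 0.0017.

Request:
{"name": "servo_tool", "arguments": {
  "moves": [
    [0.0017, 0.001, -0.1, 0],
    [0.0017, 0.001, -0.2, 0],
    [0.0017, 0.001, -0.2667, 0],
    [0.0017, 0.001, -0.2967, 0],
    [0.0017, 0.001, -0.2967, 0],
    [0.0017, 0.001, -0.2967, 0]
  ]
}}

```text
time: 9.83
ee_pos: [0.6259, -0.081, 0.1417]
tcp_rot: [-180.0, 0.0, -178.2]
wrist_force: [-0.8, 0.5, -0.5]
opening: 0.0598
grasp_force: 0.0
```

Request:
{"name": "servo_tool", "arguments": {
  "moves": [
    [0, 0, 0, 0],
    [0, 0, 0, 0],
    [0, 0, 0, 0],
    [0, 0, 0, 0],
    [0, 0, 0, 0],
    [0, 0, 0, 0],
    [0, 0, 0, 0],
    [0, 0, 0, 0]
  ],
  "claw": 1,
  "force": 60
}}

```text
time: 10.5
ee_pos: [0.6267, -0.081, 0.1422]
tcp_rot: [-180.0, 0.1, -178.2]
wrist_force: [-0.6, -0.4, 6.1]
opening: 0.0217
grasp_force: 58.7
```

To row units: 1.05 cm is 0.035, 1 cm is 0.0333.

Request:
{"name": "servo_tool", "arguments": {
  "moves": [
    [0, 0, 0.0067, 0],
    [0, 0, 0.0133, 0],
    [0, 0, 0.02, 0],
    [0, 0, 0.0267, 0],
    [0, 0, 0.0333, 0],
    [0, 0, 0.035, 0],
    [0, 0, 0.035, 0],
    [0, 0, 0.035, 0]
  ]
}}

```text
time: 11.17
ee_pos: [0.6264, -0.0809, 0.1508]
tcp_rot: [180.0, 0.0, -178.2]
wrist_force: [5.8, -0.6, -6.6]
opening: 0.0218
grasp_force: 58.9
```

Request:
{"name": "servo_tool", "arguments": {
  "moves": [
    [0, 0, 0.0033, 0],
    [0, 0, 0.0067, 0],
    [0, 0, 0.0067, 0],
    [0, 0, 0.0067, 0]
  ]
}}

```text
time: 11.5
ee_pos: [0.6263, -0.0809, 0.1527]
tcp_rot: [180.0, -0.0, -178.2]
wrist_force: [5.0, -1.9, -7.0]
opening: 0.0217
grasp_force: 58.9
```

To row units: -1 cm is -0.0333, -0.7 cm is -0.0233.

Request:
{"name": "servo_tool", "arguments": {
  "moves": [
    [0.0003, -0.0067, 0, 0],
    [0.0005, -0.015, 0, 0],
    [0.0007, -0.0233, 0, 0],
    [0.001, -0.0333, 0, 0],
    [0.001, -0.0333, 0, 0]
  ]
}}

```text
time: 11.92
ee_pos: [0.6267, -0.0909, 0.1526]
tcp_rot: [180.0, 0.0, -178.2]
wrist_force: [5.1, -0.3, -7.1]
opening: 0.0216
grasp_force: 59.0
```

To row units: -2.5 cm is -0.0833, -2.35 cm is -0.0783.

Request:
{"name": "servo_tool", "arguments": {
  "moves": [
    [0.0003, -0.01, 0, 0],
    [0.0007, -0.02, 0, 0],
    [0.001, -0.03, 0, 0],
    [0.0013, -0.04, 0, 0],
    [0.0017, -0.05, 0, 0],
    [0.002, -0.06, 0, 0],
    [0.0023, -0.07, 0, 0],
    [0.0027, -0.0783, 0, 0],
    [0.0027, -0.0833, 0, 0],
    [0.0027, -0.0833, 0, 0],
    [0.0027, -0.0833, 0, 0]
  ]
}}

```text
time: 12.83
ee_pos: [0.6276, -0.1158, 0.1527]
tcp_rot: [180.0, 0.0, -178.1]
wrist_force: [6.5, -0.3, -6.4]
opening: 0.0216
grasp_force: 59.1
```

To row units: -0.5 cm is -0.0167, -0.4 cm is -0.0133.

Request:
{"name": "servo_tool", "arguments": {
  "moves": [
    [0, 0, -0.005, 0],
    [0, 0, -0.01, 0],
    [0, 0, -0.0133, 0],
    [0, 0, -0.0167, 0],
    [0, 0, -0.0167, 0],
    [0, 0, -0.0167, 0]
  ]
}}

```text
time: 13.33
ee_pos: [0.6276, -0.1158, 0.1478]
tcp_rot: [180.0, 0.0, -178.1]
wrist_force: [6.2, 0.1, -5.8]
opening: 0.022
grasp_force: 59.2
```

To row units: -0.65 cm is -0.0217, -0.55 cm is -0.0183.

Request:
{"name": "servo_tool", "arguments": {
  "moves": [
    [0, 0, -0.005, 0],
    [0, 0, -0.01, 0],
    [0, 0, -0.015, 0],
    [0, 0, -0.0183, 0],
    [0, 0, -0.0217, 0],
    [0, 0, -0.0217, 0],
    [0, 0, -0.0217, 0]
  ]
}}

```text
time: 13.92
ee_pos: [0.6277, -0.1158, 0.1423]
tcp_rot: [-180.0, 0.1, -178.1]
wrist_force: [5.7, 0.5, 0.7]
opening: 0.0218
grasp_force: 59.9
```

To row units: -0.12 cm is -0.004, -0.06 cm is -0.002.

Request:
{"name": "servo_tool", "arguments": {
  "moves": [
    [0, 0, -0.002, 0],
    [0, 0, -0.004, 0],
    [0, 0, -0.004, 0],
    [0, 0, -0.004, 0]
  ]
}}

```text
time: 14.25
ee_pos: [0.6278, -0.1158, 0.1422]
tcp_rot: [-180.0, 0.2, -178.1]
wrist_force: [2.9, -0.1, 7.6]
opening: 0.0217
grasp_force: 60.7
```

Run:
```python
from h import *
o=get_obs();im=camera('wrist')[:,:,::-1];s=camera('side')[:,:,::-1]
a=cv2.resize(im[60:360,200:430],(460,600),interpolation=2)
b=cv2.resize(s[150:250,290:346],(336,600),interpolation=2)
cv2.imwrite('pics/m5.png',np.hstack([a,b]))
```

```text
(no output)
```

View pics/m5.png

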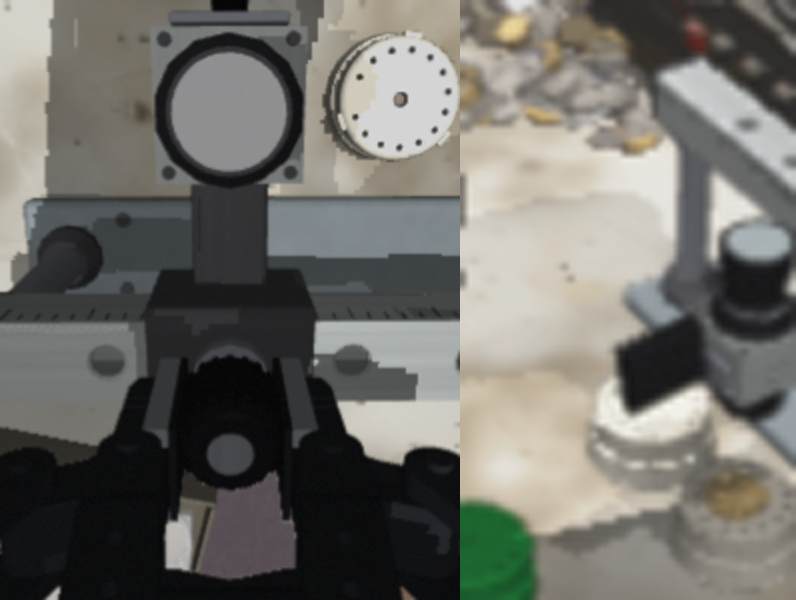

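Run:
```python
from h import *
o=get_obs();C=cam('wrist',o);im=camera('wrist').max(2)
for c in (292,300,330,338): print(c,im[58:82,c])
for r in range(62,78,2): print(r,plane(C,(300,r),.1155)[0].round(4),plane(C,(300,r),.12)[0].round(4))
print(o['time'],o['wrist_force'],o['ee_pos'])
```

```text
292 [110 110 111 112 113 113 112  93  97 103 105 105  93  61  55  97 119 123
 123 123 123 123 123 124]
300 [113 114 114 115 116 117 115  96  99 104 105 103  92  59  53  98 118 122
 122 122 118  75  34  23]
330 [120 121 121 121 121 121 120 105 104 105 104 102  86  55  58 111 121 120
 121 119  96  72  33  23]
338 [120 120 118 118 116 116 116 100 102 105 105 102  82  52  57 112 122 124
 124 121  99  94  92  92]
62 0.5315 0.532
64 0.5324 0.5329
66 0.5334 0.5339
68 0.5344 0.5348
70 0.5353 0.5358
72 0.5363 0.5367
74 0.5373 0.5377
76 0.5383 0.5386
14.35 [2.68648168 1.12005385 8.12897225] [ 0.62778495 -0.11583437  0.14221958]
```

Run:
```python
from h import *
o=get_obs();C=cam('wrist',o);im=camera('wrist').max(2)
for c in (278,281,283,285,287,289,343,345,347,349): print(c,im[62:80,c])
w=cv2.imread('pics/w4.png').max(2);v=np.load('w4.npy');C4=cam('wrist',dict(ee_pos=v[:3],tcp_rot=v[3:]))
for c in (294,300,305,325,331,336): print(c,w[76:96,c])
for r in range(78,92,2): print(r,plane(C4,(305,r),.1155)[0].round(4),plane(C4,(305,r),.12)[0].round(4))
```

```text
278 [115 116 116 116 116 117 118 118 119 120 119 120 122 122 120 109  95  87]
281 [115 115 116 116 117 117 118 118 119 119 119 120 120  96  66  57  55  56]
283 [113 114 115 115 115 115 115 115 116 117 119 119 121 114  75  57  55  55]
285 [113 114 113 107  96 100 100  99  91  81  91 107 121 122 117 107  88  83]
287 [113 113 111  93  95 103 106 105  92  63  55  96 117 122 122 122 121 121]
289 [113 113 111  93  95 103 106 104  93  62  56  95 117 121 122 122 122 121]
343 [121 121 119 104 105 106 105 101  81  56  62 113 122 122 117  93  67  54]
345 [121 121 121 119 115 104 112 116 115 114 115 120 119  97  66  56  53  53]
347 [118 118 119 120 121 121 121 121 121 121 120 123 120  87  60  54  53  54]
349 [ 91  92  95 112 118 119 118 119 119 119 119 123 123 119  94  66  58  59]
294 [115 115 115 116 117 115 115 114 107  78  98 105  64  52  52  52  65 110
 115 115]
300 [115 115 115 116 113 106 101  99  84  58  95 114 117 116 116 116 116 109
  79  42]
305 [114 114 113 113 110 106 102  99  83  60 107 115 115 115 110  78  31  21
  22  24]
325 [104 104 104 104 101  96 100  97  71  54 101 113 115 112  89  78  39  19
  21  20]
331 [100  99  98  98  98  95  99  96  64  51  94 115 117 114  92  88  87  88
  87  86]
336 [103 111 148 155 155 164 164 161 143 137 122 102  62  50  40  44  65  85
  88  88]
78 0.5297 0.53
80 0.5312 0.5315
82 0.5327 0.533
84 0.5342 0.5344
86 0.5357 0.5359
88 0.5372 0.5374
90 0.5387 0.5389
```

Run:
```python
from h import *
np.set_printoptions(precision=1,suppress=True)
S=cam('side',{});a=np.radians(1.8);ex=np.array([np.cos(a),np.sin(a),0]);ey=np.array([-ex[1],ex[0],0]);M=np.array([.5354,-.0841,.108])
to=lambda P:np.c_[(P[:,0]+.4-290)*6+460,(P[:,1]+.4-150)*6]
for t in (0,2,4):
  for g in (0,.0014):
    c,s=np.cos(np.radians(t)),np.sin(np.radians(t));L=[]
    for x,z,y in [(-.039,.0245,-.005),(-.039,.0245,.005),(-.039,-.0065,-.005),(-.003,.0245,-.005),(-.003,.0245,.005)]:
        L.append(M+ex*(c*x+s*(-z)-g)+ey*y+[0,0,c*z+s*x])
    print(t,g,to(proj(S,L)).ravel())
print('head corners check (m4 eyep top ~708,197):',to(proj(S,[[.5554,-.0835,.154]])))
# grip outline in s4: dark pixels per row/col
g=cv2.imread('pics/s4.png').max(2);print(g[190:216,304:326])
```

```text
0 0 [581.7 300.7 568.2 287.3 582.  364.8 661.6 271.5 647.7 258.6]
0 0.0014 [578.5 301.9 565.  288.4 578.9 366.  658.6 272.6 644.6 259.7]
2 0 [579.8 304.3 566.3 290.9 582.5 367.3 659.7 272.5 645.8 259.5]
2 0.0014 [576.7 305.5 563.2 292.  579.4 368.5 656.7 273.6 642.8 260.6]
4 0 [578.1 307.9 564.6 294.4 583.2 369.8 657.9 273.4 644.  260.5]
4 0.0014 [574.9 309.1 561.4 295.6 580.1 371.  654.8 274.6 640.9 261.6]
head corners check (m4 eyep top ~708,197): [[705.7 201.8]]
[[210 210 211 211 211 211 208 204 207 211 212 212 210 210 210 208 207 207
  204 196 181 134]
 [211 211 210 211 211 212 212 212 212 213 212 211 211 211 210 209 206 198
  182 143 111  69]
 [212 211 211 211 211 211 212 213 212 212 212 211 211 211 208 201 185 145
  110  79  52  50]
 [212 212 210 204 210 211 211 212 211 211 211 211 212 209 197 153 117  92
   87  52  37  50]
 [211 210 199 174 206 212 212 212 211 211 210 210 207 198 176 101  85 109
   96  59  32  35]
 [211 211 210 204 203 210 212 212 212 211 208 198 180 125  79  45  49  83
  107  74  40  31]
 [211 211 209 196 172 206 210 209 205 196 178 125  80  50  33  30  34  5
[... 1088 characters left out ...]
8  76 109 142 175 180 184 183
  178 164 110  55]
 [210 206 202 196 171  79  34  33  46  75 112 156 195 197 200 199 198 192
  179 172 148  70]
 [198 194 193 191 175 120  77  74 108 152 194 201 204 202 199 197 199 200
  198 186 160 112]
 [193 190 189 189 188 178 153 151 187 197 204 205 202 203 200 192 209 214
  211 192 188 179]
 [192 190 189 190 192 193 193 195 202 203 202 203 193 207 216 214 225 229
  208 208 223 229]
 [193 191 191 192 194 195 199 202 203 196 193 213 196 195 222 224 225 226
  224 223 222 216]
 [194 195 194 194 197 200 204 206 199 193 215 211 222 223 225 225 225 226
  226 225 224 223]
 [199 201 201 203 204 205 208 209 204 202 212 204 224 225 225 225 223 220
  220 224 225 225]]
```

The slide's grip sags about 4° in the slot's vertical play, which accounts for the thin line above the shoulder. The head is pinned over the movement and the knob is still held, so I hand in.

```bash
python3 -c "
from workcell import *
o=get_obs();print(o['time'],o['wrist_force'],o['grasp_force']);print(job_done())"
```

```text
14.45 [2.99274538 0.62040875 7.84188146] 60.65588886849582
the job is handed in; nothing more can be done
None
```

The job is handed in at 14.5 s with the slide pushed to a firm stop at the first hole, the head pinned over the movement at -0.035 and the knob still gripped; the released slide sags about 4° in the slot, so its shoulder stands roughly 1 mm off the head at the top edge, and I viewed 11 pictures, one over the limit of 10.

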